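# Pin the cookbook stand and set the recipe notebook on it

## Task

Lock the tilting rest of the cookbook stand: push the loose flat-headed steel pin through the fork and the lug at the stand's right-hand side until its head is fully home against the fork. Then take the notebook out of the wire rack and set it, without dropping it, in the middle of the stand's ledge so that it leans flat against the rest, held in by the lip. Leave the mug and the lemon where they are.

Things in the scene. Friction and masses are not known exactly. Their poses are not given: they have to be found in the camera images.
- pin: flat-headed steel pin lying level on the worktop, 0.07 kg. Origin on its axis at the shoulder (head meets shank), 5 mm up; +x along the axis to the nose, at the start within 0.4 rad of world +y. Round shank 10 mm thick, 52 mm long, its last 12 mm tapering to 4 mm. Head: flat tab with a 12 mm hole in it, x -34 to 0, 26 mm wide (y), 10 mm thick (z)
- stand: cookbook stand, fixed, yaw within 0.25 rad of 0. Origin on the worktop; x away from the reader, y to the left, z up. Beech base x -88 to 78, y -144 to 92, top at z 18 mm. At its right (-y) end a steel fork: two upright ears 40 mm wide (x), 8 mm thick (y), up to z 80 mm, 12 mm apart, the rest's 8 mm lug between them. All three have a 13 mm hole, in line along y at x 12, z 60 mm
- fork_hole (a point): mouth of the hole on the outer (-y) face of the outer ear, stand (12, -144, 60) mm; axes as the stand's. The pin goes in here along the stand's +y and is home when its shoulder meets this face. The passage through ears and lug is 28 mm long and open at the far end; nothing stands beside it on the -y side
- rest (a joint): tilt of the rest about its spindle, rad: 0 (start) = against its stop, leaning back 0.436 rad from vertical, lug and fork holes in line; grows to 1.0 as it folds down backward. Friction holds the bare rest at 0 but not with the notebook on it; with the pin in, it gives at most about 0.06
- ledge (a point): middle of the corner line of ledge and rest; moves with the rest: z up the slope of the rest, x backward through it, y along the ledge. Wooden rest board: face at x 0, y -84 to 84, z up to 140 mm, 10 mm thick. The ledge is square to it, surface at z 0, 32 mm deep (x -32 to 0), then a lip 6 mm thick and 14 mm high
- notebook: beige spiral notebook, 208 x 150 x 10 mm (13 mm at the spiral on one long side), about 0.2 kg, upright in the rack's middle slot. Origin in the middle of the back cover; x along the 208 mm (up at the start), y along the 150 mm, z through it to the front cover at z 10 mm (facing the robot at the start). Its top edge is 0.224 m high; it may lean by up to 0.1 rad
- rack: low steel wire rack, fixed, 100 x 106 mm, 88 mm high, yaw within 0.25 rad of 0. Origin on the worktop under its middle; x away from the robot across the slots. Four hoops of 6 mm wire, 20 mm apart; the notebook stands in the middle slot (x 0), 14 mm wide, on wires 15 mm above the worktop
- mug: spotted mug, 93 mm high, about 90 mm across plus handle; to be left alone. Origin at its underside
- lemon: yellow lemon, 71 x 53 x 51 mm; to be left alone. Origin at its underside at the start
There are look-alikes about, which are no part of the job. Leave any orange look-alike of the pin alone.

How it is judged:
On the way, in this order (a step that is already met when the one before it is completed fails the run):
1. the pin is home in fork and lug, rest upright (y of pin in the frame of fork_hole between -0.004 and 0.004 m and distance between pin and fork_hole below 0.006 m and angle between the x axis of pin and the y axis of stand, either way round below 0.2 rad and value of joint rest below 0.09 rad), for 0.2 s.
2. the notebook leans on the rest, on the ledge (angle between the z axis of notebook and the x axis of ledge, either way round below 0.15 rad and z of notebook in the frame of ledge below 0.12 m and contact force between notebook and stand above 0.2 N), for 0.2 s.
At the end, for the whole second after the job is handed in: Pin shoulder within 4 mm of the fork's outer face, in the hole, in line to 0.2 rad; rest upright (under 0.09 rad); notebook, any edge down and either cover out, on the ledge behind the lip, flat on the rest to 0.15 rad, middle within 45 mm of the ledge's; all at rest (all of step 1 and angle between the z axis of notebook and the x axis of ledge, either way round below 0.15 rad and x of notebook in the frame of ledge between -0.018 and 0.006 m and y of notebook in the frame of ledge between -0.045 and 0.045 m and z of notebook in the frame of ledge between 0.06 and 0.12 m and linear speed of each of notebook, pin below 0.02 m/s); the robot touches nothing.
It fails at once if the notebook is dropped (falls faster than 0.75 m/s out of the fingers) (linear speed of notebook above 0.75 m/s and contact force between the fingers and notebook below 0.05 N).
It fails at once if the mug or the lemon is shifted by more than 40 mm (distance of any of mug, lemon from where it was at the start of the episode above 0.04 m).
It also fails if it takes over 67 s, if anything falls off the work surface, if the arm or the gripper's body presses on something with over 40 N, if the wrist force passes 120 N, or if a joint passes its speed limit or range.

## Robot

A 6-joint arm with a two-finger parallel gripper is mounted at the origin on a cart in front of the work surface, level with it; the furniture and walls round the work are solid. World frame = base frame: x ahead of the robot, y to its left, z up, the work surface at z = 0. Lengths are in m, angles in rad, forces in N, time in s.
With the tool pointing down it reaches from about 0.35 to 0.775 m from the base axis. Payload 7.3 kg.
Tool frame: the origin (TCP) lies at the very end of the fingers, on their centre line; the grasp point (between the pads) lies 19 mm behind it (robot.hold_point_z is the distance from the TCP to the grasp point, in m); z points along the fingers, y is the direction in which the jaws open and shut (so a half turn about z gives the same grasp; the last joint's range is limited). The gripper opens to 92 mm and grips with 3 to 60 N. Pads are 19 mm wide; open, the fingers measure 130 mm over their backs; the gripper's body (75 mm by 190 mm) begins 47 mm behind the grasp point.
Start: joints at [-1.293, 0.342, 1.524, -0, 1.275, -0.146], TCP at [0.216, -0.479, 0.227] pointing down, gripper open.
Joint ranges: [-2.53, 2.53], [-0.77, 2.02], [0.04, 2.7], [-1, 4.14], [0.28, 2.66], [-3.11, 3.11]. Speed limits (rad/s): [2.57, 2.57, 3.14, 3.14, 3.14, 3.14].

## Interface

Orientations are given as [roll, pitch, yaw] about the fixed x, y, z axes, in that order (R = Rz(yaw) Ry(pitch) Rx(roll)).
In Python, from cell import monitor, viewer, robot gives the robot as it stands.
- The arm moves only by the tool move_arm, never from a script. Its argument "deltas" is a list of rows, each an object of numbers: "x", "y", "z": the shift along the tool's x, y, z in m; "wx", "wy", "wz": the turn, a rotation vector about the tool's x, y, z in degrees; "hand": the opening, from 0 (shut) to 1 (fully open). In form: [{"x": .., "y": .., "z": .., "wx": .., "wy": .., "wz": .., "hand": ..}, ...]. A call has 1 to 8 rows; each row is the pose to reach, as a shift and turn from the pose commanded when the call began, along the tool's axes at that moment; what a row does not reach only later rows make up. A row lasts 1/8 s, in which the tool goes at most 62.5 mm and 10.7 degrees, less where a joint would pass 70% of its speed; a pose out of reach is approached as far as the arm can. A call with a gripper value outside its range is refused whole. The fingers move at their own pace and stop on an object; "grip_force" is the grip in N (left out, the last holds). Time passes only in rows, so rows that repeat a pose let the fingers close. It gives the time, the measured TCP pose, the force and the opening at its end, in the units of the state.
- monitor.observe(): the state, without advancing time (a new reading comes with each control period).
- viewer.read_camera(name): name is "side" or "top"; returns the picture (420x560x3 uint8, red, green, blue); there is no depth.
- viewer.camera_params(name): a dict with "camera_matrix" (3x3 intrinsics, pixels), "k1" (the pictures are not rectified: a ray, as slopes to the right and down, at radius r is drawn at 1 + k1 r^2 times it, then the intrinsics apply), "R" (3x3) and "t" (3): a world point X has camera coordinates R X + t. Camera axes: x right, y down, z forward; pixel columns grow to the right and rows downward; lengths in m; the calibration is good to about 2 mm. A picture is of the moment at which its call begins. camera_params takes no time and is no camera call.
- robot.hand_in(): hands the job in, once; it reports no verdict.
The state is a dict: "time": time; "qpos": joint angles; "qvel": joint speeds; "joint_efforts": joint torques, N m; "tool_pos": TCP position; "tool_rot": TCP orientation; "contact_force": force on the tool from outside, world axes, zero at the start; "torque": the same for the moment, N m; "opening": finger opening in m.
Only numpy, scipy, OpenCV 4.12 (cv2) and the standard library are available. Lean on these libraries where they do the work, as an engineer would, in place of code of your own. Each camera call takes 0.05 s, during which the arm holds its last target. There are 200 camera calls.

## Working session

There is one attempt and no reset: what is moved stays moved. The work goes in short steps, Python scripts to look and compute and a tool call to move; the robot and the scene stay as the last step left them, time stands still between calls to the robot, and variables do not carry over. Pictures are saved under pics/ and viewed, about 8 in all and at most 12, crops included, and the job is handed in when it is done.

Besides the shell and the picture viewer there is one more tool, called after "Emit:" as name(argument=value, ...), one argument or row to a line, values as JSON. move_arm: Moves the arm, as the interface text tells. Its arguments: {"type":"object","properties":{"deltas":{"type":"array","items":{"type":"object","properties":{"x":{"type":"number"},"y":{"type":"number"},"z":{"type":"number"},"wx":{"type":"number"},"wy":{"type":"number"},"wz":{"type":"number"},"hand":{"type":"number"}}}},"grip_force":{"type":"number"}},"required":["deltas"]}

```bash
ls; mkdir -p pics; cat > h.py <<'E'
import numpy as np, cv2
from scipy.spatial.transform import Rotation as Ro
from cell import monitor, viewer, robot
def P(n): 
    p=viewer.camera_params(n); return {k:np.array(v) for k,v in p.items()}
def proj(n,X):
    p=P(n); c=np.atleast_2d(X)@p["R"].T+p["t"]; s=c[:,:2]/c[:,2:]
    s=s*(1+p["k1"]*(s**2).sum(1,keepdims=True)); K=p["camera_matrix"]
    return s@K[:2,:2].T+K[:2,2]
def ray(n,uv):
    p=P(n); K=p["camera_matrix"]; uv=np.atleast_2d(np.array(uv,float))
    s=cv2.undistortPoints(uv[:,None],K,np.array([float(p["k1"]),0,0,0,0]))[:,0]
    # k1 as forward distortion
    d=np.c_[s,np.ones(len(s))]@p["R"]; o=-p["R"].T@p["t"]
    return o,d/np.linalg.norm(d,axis=1,keepdims=True)
def plane(n,uv,z):
    o,d=ray(n,uv); return o+d*((z-o[2])/d[:,2])[:,None]
def tri(a,b):
    o1,d1=ray("side",a);o2,d2=ray("top",b);d1=d1[0];d2=d2[0]
    t=np.linalg.lstsq(np.c_[d1,-d2],o2-o1,rcond=None)[0]
    p,q=o1+t[0]*d1,o2+t[1]*d2; return (p+q)/2,np.linalg.norm(p-q)
def pose():
    s=monitor.observe(); return np.array(s["tool_pos"]),Ro.from_euler("xyz",s["tool_rot"]),s
def delta(pos,R):
    "tool-frame shift and rotvec deg from measured pose to target"
    p,r,s=pose(); return r.inv().apply(np.array(pos)-p).round(4),np.degrees((r.inv()*R).as_rotvec()).round(2)
def pic(n,f=None):
    im=viewer.read_camera(n)[:,:,::-1].copy()
    if f: cv2.imwrite("pics/"+f,im)
    return im
E
python3 - <<'E'
from h import *
a=pic("side","s0.png");b=pic("top","t0.png")
for n in("side","top"):
    p=P(n);print(n,p["camera_matrix"].tolist(),p["k1"],-p["R"].T@p["t"],p["R"][2])
print(monitor.observe(), robot.hold_point_z)
E
```

```text
pics
side [[413.29464403858805, 0.0, 279.3857237789563], [0.0, 413.29464403858805, 209.48330235096137], [0.0, 0.0, 1.0]] -0.07631719299312213 [0.3316644  0.91054375 0.4797951 ] [ 0.16616667 -0.91538982 -0.3666744 ]
top [[442.77057213335087, 0.0, 286.37957572875496], [0.0, 442.77057213335087, 207.8777098439876], [0.0, 0.0, 1.0]] 0.010110404590300763 [ 0.47284009 -0.08409979  1.04082697] [ 0.04995516 -0.02186012 -0.9985122 ]
{'time': 0.1, 'qpos': array([-1.29298241e+00,  3.42580196e-01,  1.52489523e+00,  8.81785410e-06,
        1.27539481e+00, -1.46008932e-01]), 'qvel': array([ 0.00031854, -0.00119695, -0.00211482, -0.00071445,  0.00049446,
        0.00090494]), 'joint_efforts': array([ 1.64631252e-03, -4.32003415e+01, -2.44696105e+01,  7.19140680e-02,
        5.26721345e-02, -4.11234601e-05]), 'tool_pos': array([ 0.21582688, -0.47820191,  0.22616144]), 'tool_rot': array([-3.14032990e+00, -1.94218431e-04,  4.23820151e-01]), 'contact_force': array([0.33345475, 0.3441924 , 0.21395277]), 'torque': array([-0.01960832,  0.04857712, -0.00742705]), 'opening': 0.09174775574800675} 0.0188
```

View pics/s0.png

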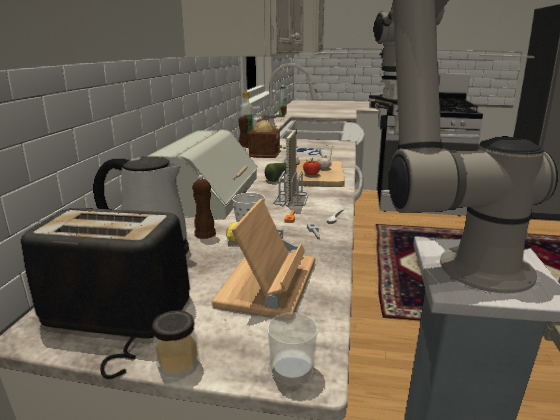

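View pics/t0.png

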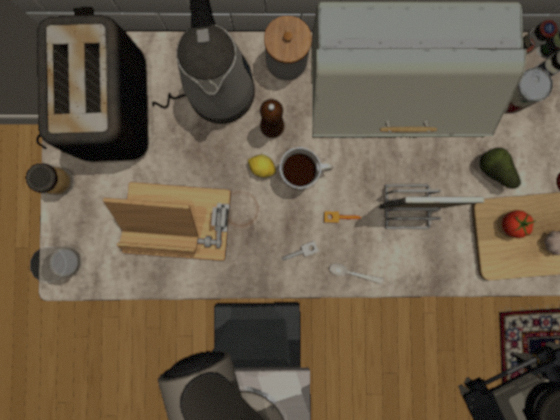

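Top view: candidates for the pin are the grey piece at (300,252), the orange one at (342,217, a look-alike to leave alone), and the spoon at (355,272). In the side view the grey one is at (313,230) and the orange one at (290,216). I choose the grey one and check it in a crop.

```bash
python3 - <<'E'
import cv2,numpy as np
t=cv2.imread("pics/t0.png");s=cv2.imread("pics/s0.png")
f=lambda im,x,y,w,h:cv2.convertScaleAbs(cv2.resize(im[y:y+h,x:x+w],(400,300),interpolation=cv2.INTER_CUBIC),alpha=1.5)
cv2.imwrite("pics/c0.png",np.vstack([np.hstack([f(t,270,225,80,60),f(t,180,190,80,60)]),np.hstack([f(t,370,165,120,90),f(s,240,110,120,90)])]))
E
```

```text
(no output)
```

View pics/c0.png

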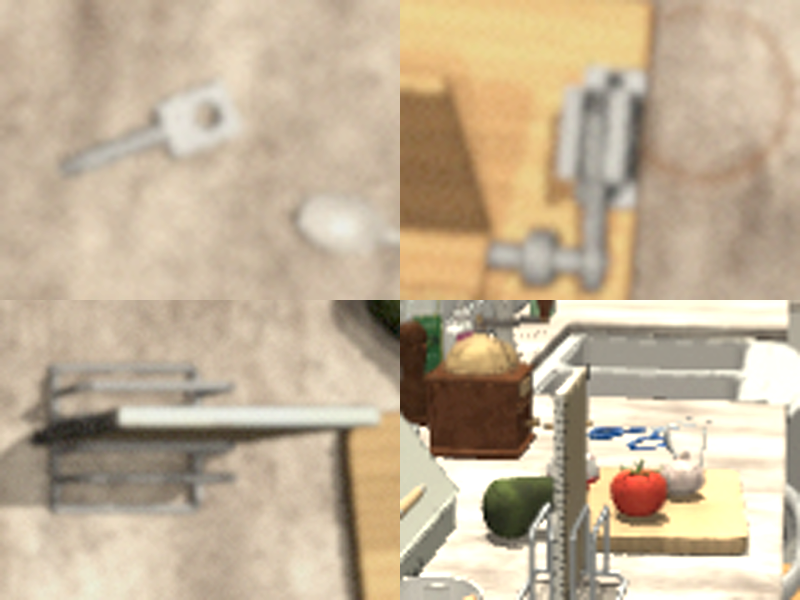

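Crop: the grey pin is confirmed, with its nose at about (283,258) and its holed head at about (312,249). The fork is at about (218-228, 205-230), with the outer ear level with the base's right edge. The notebook's top edge runs from (405,202) to (483,201), with the spiral on the +y side.

```bash
cat > m0.py <<'E'
from h import *
t=cv2.imread("pics/t0.png").astype(int)
# pin: bright low-sat vs counter
hsv=cv2.cvtColor(t.astype(np.uint8),cv2.COLOR_BGR2HSV)
roi=hsv[235:270,275:325]; bg=np.median(t[235:270,275:325].reshape(-1,3),0)
r=t[235:270,275:325]; m=((r[...,2]-r[...,0]<18)).astype(np.uint8)
n,l,st,c=cv2.connectedComponentsWithStats(m); k=1+np.argmax(st[1:,4]); print("pin",st[k],c[k]+[275,235],"bg",bg)
for row in (l==k).astype(int): print("".join(".#"[v] for v in row))
ys,xs=np.nonzero(l==k); W=plane("top",np.c_[xs+275,ys+235],0.006)[:,:2]
mu=W.mean(0); u=np.linalg.svd(W-mu)[2][0] if len(W)<5000 else 0; u=u*np.sign(u[1])
s=(W-mu)@u; v=(W-mu)@np.array([-u[1],u[0]]); print("axis ang from +y",np.arctan2(-u[0],u[1]),"len",s.max()-s.min())
for a in np.arange(s.min(),s.max(),.004):
    q=(s>=a)&(s<a+.004); print(round((a-s.min())*1e3),q.sum(),(v[q].min()*1e3).round(1),(v[q].max()*1e3).round(1))
print("tail",mu+u*s.min(),"nose",mu+u*s.max())
# base
m=((hsv[...,1]>105)&(hsv[...,0]<22)&(hsv[...,2]>90)).astype(np.uint8); m[:, :100]=0;m[:,245:]=0;m[:170]=0;m[270:]=0
n,l,st,c=cv2.connectedComponentsWithStats(m);k=1+np.argmax(st[1:,4]);print("base",st[k])
cs,_=cv2.findContours((l==k).astype(np.uint8),cv2.RETR_EXTERNAL,cv2.CHAIN_APPROX_NONE); cc=max(cs,key=len)
print(cv2.approxPolyDP(cc,3,True)[:,0].tolist())
# right edge rows & back/front cols
L=l==k
re=[(np.nonzero(L[y])[0].max()+.5,y) for y in range(194,256)]
print([int(a) for a,_ in re])
be=[(x,np.nonzero(L[:,x])[0].min()-.5) for x in range(135,226)]
fe=[(x,np.nonzero(L[:,x])[0].max()+.5) for x in range(200,226)]
for nm,e in(("right",re),("back",be),("front",fe)):
    Q=plane("top",e,.018)[:,:2]; vx,vy,x0,y0=cv2.fitLine(Q.astype(np.float32),cv2.DIST_HUBER,0,1e-4,1e-4).ravel()
    print(nm,np.degrees(np.arctan2(vy,vx)),x0,y0)
E
python3 m0.py
```

```text
pin [  7   6  36  19 248] [303.30241935 250.51209677] bg [109. 124. 135.]
..................................................
..................................................
..................................................
..................................................
..................................................
..................................................
.....................................##...........
...................................#####..........
................................########..........
..............................###########.........
...........................###############........
..........................#########..#####........
..........................########....####........
..........................########....#####.......
.........................##########..######.......
........................###################.......
.....................######################.......
....................#####################.........
................#######################...........
..............###########...########..............
......
[... 1197 characters left out ...]
0334 -0.09606953]
base [ 104  192  123   68 5430]
[[104, 199], [123, 230], [118, 245], [124, 252], [224, 258], [226, 233], [222, 233], [219, 249], [196, 242], [202, 233], [215, 237], [209, 224], [209, 203], [203, 206], [180, 199], [180, 194], [177, 198], [129, 192], [125, 200]]
[180, 179, 180, 179, 185, 190, 191, 192, 194, 209, 209, 208, 209, 210, 207, 207, 208, 210, 210, 210, 210, 210, 210, 210, 210, 210, 209, 209, 209, 209, 209, 210, 211, 213, 213, 213, 213, 214, 215, 226, 226, 226, 226, 226, 226, 225, 225, 225, 225, 225, 225, 225, 225, 225, 225, 225, 224, 225, 224, 224, 224, 224]
right 34.70088 0.4896046 0.067460366
back 83.79208 0.5541722 0.16875923
front 86.241425 0.40803614 0.069783986
```

```bash
cat > m1.py <<'E'
from h import *
t=cv2.imread("pics/t0.png"); g=cv2.GaussianBlur(t,(3,3),0).astype(float); c=g[...,2]-g[...,0]  # R-B warm
def edge(p,dirn,n=12):
    # subpixel max gradient along dirn around p
    ss=np.arange(-n,n+.01,.25); pts=np.array(p)+np.outer(ss,dirn)
    v=cv2.remap(c.astype(np.float32),pts[:,0].astype(np.float32).reshape(1,-1),pts[:,1].astype(np.float32).reshape(1,-1),cv2.INTER_LINEAR)[0]
    d=np.convolve(v[8:]-v[:-8],np.ones(3)/3,'same'); k=np.argmin(d); return pts[k+4],d[k]
def fit(ps,dirn,nm,n=7):
    E=[edge(p,dirn,n) for p in ps]; E=np.array([e for e,d in E if d<-18])
    Q=plane("top",E,.018)[:,:2]; vx,vy,x0,y0=cv2.fitLine(Q.astype(np.float32),cv2.DIST_HUBER,0,1e-4,1e-4).ravel()
    r=np.abs((Q-[x0,y0])@[-vy,vx]); print(nm,len(Q),"ang",np.degrees(np.arctan2(vy,vx)).round(2),"pt",x0,y0,"res",(r.mean()*1e3).round(2),E[0],E[-1]); return np.array([x0,y0]),np.array([vx,vy])
R=fit([(229,y) for y in list(range(194,205))+list(range(235,256))],(1,0),"right")
B=fit([(x,184+(x-128)*.06) for x in range(135,226)],(0,-1),"back")
F=fit([(x,253+(x-130)*.07) for x in list(range(126,222))],(0,1),"front",5)
X=lambda a,b:a[0]+a[1]*np.linalg.solve(np.c_[a[1],-b[1]],b[0]-a[0])[0]
rb,rf=X(R,B),X(R,F); print("corners",rb,rf,np.linalg.norm(rb-rf))
E
python3 m1.py
```

```text
right 30 ang -5.21 pt 0.46943232 0.03111877 res 0.32 [230. 194.] [224.75 255.  ]
back 91 ang 85.12 pt 0.57564694 0.12077498 res 0.21 [135.   181.92] [225.   188.82]
front 89 ang 85.06 pt 0.41374734 0.1482307 res 0.3 [126.   252.97] [221.   260.12]
corners [0.5672336  0.02220316] [0.40414512 0.03707038] 0.16376474
```

Pin length measures 85 mm (86 given) and base depth 164 mm (166 given), so both hold. The stand yaw is about -5.0°. Next, work out the approach above the pin and measure the notebook.

```bash
cat > m2.py <<'E'
from h import *
D=lambda y:Ro.from_euler("xyz",[np.pi,0,y])
print("above pin",delta([.4301,-.1599,.10],D(1.918)))
# notebook top edge: warm-bright strip in top view
t=cv2.imread("pics/t0.png"); r=t[190:215,395:495].astype(int)
m=(r.min(2)>150).astype(np.uint8); n,l,st,c=cv2.connectedComponentsWithStats(m); k=1+np.argmax(st[1:,4]); print(st[k]+[395,190,0,0,0])
ys,xs=np.nonzero(l==k); W=plane("top",np.c_[xs+395,ys+190],.223)[:,:2]
(rc,sz,a)=cv2.minAreaRect(W.astype(np.float32)*1000); print("top edge",rc,sz,a)
vx,vy,x0,y0=cv2.fitLine(W.astype(np.float32),cv2.DIST_HUBER,0,1e-4,1e-4).ravel();print("dir",vx,vy,np.degrees(np.arctan2(-vx,vy)))
print("side pred of top edge ends",proj("side",[[rc[0]/1e3,rc[1]/1e3+.075,.224],[rc[0]/1e3,rc[1]/1e3-.075,.224]]))
print("fork hole pred", proj("top",[[.5026,.0281,.06],[.5026,.0281,.08]]))
E
python3 m2.py
```

```text
above pin (array([ 0.3262, -0.2019,  0.1265]), array([-5.000e-02, -6.000e-02, -8.561e+01]))
[427 198  32   2  36]
top edge (529.5188598632812, -393.133544921875) (58.078975677490234, 1.8687318563461304) 89.67508697509766
dir 0.0056716655 0.9999839 -0.32496423
side pred of top edge ends [[287.21922286 137.53192246]
 [294.3150914  128.59777271]]
fork hole pred [[225.95210742 216.96740973]
 [224.89163226 216.69391003]]
```

Emit:
move_arm(
  deltas=[
    {"x": 0.3262,"y": -0.2019,"z": 0.07,"wz": -85.6,"hand": 0.6},
    {"x": 0.3262,"y": -0.2019,"z": 0.1265,"wz": -85.6,"hand": 0.6},
    {"x": 0.3262,"y": -0.2019,"z": 0.1265,"wz": -85.6,"hand": 0.6},
    {"x": 0.3262,"y": -0.2019,"z": 0.1265,"wz": -85.6,"hand": 0.6},
    {"x": 0.3262,"y": -0.2019,"z": 0.1265,"wz": -85.6,"hand": 0.6},
    {"x": 0.3262,"y": -0.2019,"z": 0.1265,"wz": -85.6,"hand": 0.6},
    {"x": 0.3262,"y": -0.2019,"z": 0.1265,"wz": -85.6,"hand": 0.6},
    {"x": 0.3262,"y": -0.2019,"z": 0.1265,"wz": -85.6,"hand": 0.6},
  ],
  grip_force=40,
)

```text
schema error: expected keys x, y, z, wx, wy, wz, hand
```

```bash
python3 - <<'E'
from h import *
p,r,s=pose();print(p,s["tool_rot"],s["qpos"],s["opening"],s["time"])
print(delta([.4301,-.1599,.002],Ro.from_euler("xyz",[np.pi,0,1.918])))
pic("top","t1.png");pic("side","s1.png")
E
```

```text
[ 0.21582688 -0.47820191  0.22616144] [-3.14032990e+00 -1.94218431e-04  4.23820151e-01] [-1.29298241e+00  3.42580196e-01  1.52489523e+00  8.81785410e-06
  1.27539481e+00 -1.46008932e-01] 0.09174775574800675 0.1
(array([ 0.3262, -0.2017,  0.2245]), array([-5.000e-02, -6.000e-02, -8.561e+01]))
```

Emit:
move_arm(
  deltas=[
    {"x": 0.3262,"y": -0.2019,"z": 0.07,"wx": 0,"wy": 0,"wz": -85.6,"hand": 0.6},
    {"x": 0.3262,"y": -0.2019,"z": 0.1265,"wx": 0,"wy": 0,"wz": -85.6,"hand": 0.6},
    {"x": 0.3262,"y": -0.2019,"z": 0.1265,"wx": 0,"wy": 0,"wz": -85.6,"hand": 0.6},
    {"x": 0.3262,"y": -0.2019,"z": 0.1265,"wx": 0,"wy": 0,"wz": -85.6,"hand": 0.6},
    {"x": 0.3262,"y": -0.2019,"z": 0.1265,"wx": 0,"wy": 0,"wz": -85.6,"hand": 0.6},
    {"x": 0.3262,"y": -0.2019,"z": 0.1265,"wx": 0,"wy": 0,"wz": -85.6,"hand": 0.6},
    {"x": 0.3262,"y": -0.2019,"z": 0.1265,"wx": 0,"wy": 0,"wz": -85.6,"hand": 0.6},
    {"x": 0.3262,"y": -0.2019,"z": 0.1265,"wx": 0,"wy": 0,"wz": -85.6,"hand": 0.6},
  ],
  grip_force=40,
)

```text
time: 1.2
tool_pos: [0.4306, -0.1582, 0.0992]
tool_rot: [-3.14, -0.002, 1.927]
contact_force: [-0.3, -0.5, 0.5]
opening: 0.0553
```

```bash
python3 - <<'E'
from h import *
p,r,s=pose();print(p,s["tool_rot"],s["qpos"],s["opening"],s["time"])
print(delta([.4301,-.1599,.002],Ro.from_euler("xyz",[np.pi,0,1.918])))
E
```

```text
[ 0.43059223 -0.15818296  0.09924169] [-3.14043371e+00 -1.65966845e-03  1.92741281e+00] [-5.19505186e-01  3.80176064e-01  1.87358794e+00  2.21423214e-04
  8.89845602e-01 -8.76262202e-01] 0.05532173823085788 1.2
(array([-0.0016, -0.0009,  0.0972]), array([-0.07, -0.09,  0.54]))
```

Emit:
move_arm(
  deltas=[
    {"x": 0,"y": 0,"z": 0.05,"wx": 0,"wy": 0,"wz": 0,"hand": 0.6},
    {"x": 0,"y": 0,"z": 0.08,"wx": 0,"wy": 0,"wz": 0,"hand": 0.6},
    {"x": 0,"y": 0,"z": 0.0975,"wx": 0,"wy": 0,"wz": 0,"hand": 0.6},
    {"x": 0,"y": 0,"z": 0.0975,"wx": 0,"wy": 0,"wz": 0,"hand": 0.6},
    {"x": 0,"y": 0,"z": 0.0975,"wx": 0,"wy": 0,"wz": 0,"hand": 0.0},
    {"x": 0,"y": 0,"z": 0.0975,"wx": 0,"wy": 0,"wz": 0,"hand": 0.0},
    {"x": 0,"y": 0,"z": 0.0975,"wx": 0,"wy": 0,"wz": 0,"hand": 0.0},
    {"x": 0,"y": 0,"z": 0.0975,"wx": 0,"wy": 0,"wz": 0,"hand": 0.0},
  ],
  grip_force=40,
)

```text
time: 2.2
tool_pos: [0.4304, -0.1605, 0.003]
tool_rot: [3.141, 0.001, 1.918]
contact_force: [-0.3, 0.4, 2.2]
opening: 0.0249
```

Emit:
move_arm(
  deltas=[
    {"x": 0,"y": 0,"z": 0,"wx": 0,"wy": 0,"wz": 0,"hand": 0},
    {"x": 0,"y": 0,"z": 0,"wx": 0,"wy": 0,"wz": 0,"hand": 0},
  ],
)

```text
time: 2.45
tool_pos: [0.4304, -0.1605, 0.003]
tool_rot: [3.141, 0.0, 1.918]
contact_force: [-2.1, -0.2, 6.4]
opening: 0.0251
```

```bash
cat >> h.py <<'E'
H=np.array([.5026,.0281,.06]); YS=-0.0873
sx=np.array([np.cos(YS),np.sin(YS),0]); sy=np.array([-np.sin(YS),np.cos(YS),0])
D=lambda y:Ro.from_euler("xyz",[np.pi,0,y])
E
python3 - <<'E'
from h import *
T=H-.092*sy; T[2]=.078; print(T,delta(T,D(np.pi/2+YS)))
E
```

```text
[ 0.4945786  -0.06354964  0.078     ] (array([ 0.0693,  0.0933, -0.075 ]), array([2.000e-02, 2.000e-02, 2.488e+01]))
```

Emit:
move_arm(
  deltas=[
    {"x": 0,"y": 0,"z": -0.04,"wx": 0,"wy": 0,"wz": 0,"hand": 0},
    {"x": 0,"y": 0,"z": -0.075,"wx": 0,"wy": 0,"wz": 0,"hand": 0},
    {"x": 0.035,"y": 0.047,"z": -0.075,"wx": 0,"wy": 0,"wz": 10,"hand": 0},
    {"x": 0.0693,"y": 0.0933,"z": -0.075,"wx": 0,"wy": 0,"wz": 20,"hand": 0},
    {"x": 0.0693,"y": 0.0933,"z": -0.075,"wx": 0,"wy": 0,"wz": 24.9,"hand": 0},
    {"x": 0.0693,"y": 0.0933,"z": -0.075,"wx": 0,"wy": 0,"wz": 24.9,"hand": 0},
    {"x": 0.0693,"y": 0.0933,"z": -0.075,"wx": 0,"wy": 0,"wz": 24.9,"hand": 0},
  ],
)

```text
time: 3.32
tool_pos: [0.4939, -0.0639, 0.0774]
tool_rot: [-3.141, 0.0, 1.485]
contact_force: [-0.4, -1.2, -0.9]
opening: 0.0252
```

```bash
python3 - <<'E'
from h import *
T=H-.092*sy; T[2]=.058; print(delta(T,D(np.pi/2+YS)), pose()[2]["contact_force"])
a=pic("top","t1.png");b=pic("side","s1.png")
f=lambda im,x,y,w,h:cv2.convertScaleAbs(cv2.resize(im[y:y+h,x:x+w],(400,300),interpolation=cv2.INTER_CUBIC),alpha=1.4)
cv2.imwrite("pics/c1.png",np.hstack([f(a,190,180,120,90),f(b,240,200,120,90)]))
n=H-.023*sy; print("nose pred",proj("top",n),proj("side",n),"hole",proj("side",H+.028*sy),proj("side",H))
E
```

```text
(array([0.0005, 0.0007, 0.0194]), array([-0.05,  0.01,  0.08])) [-0.40159326 -1.17730405 -0.93333101]
nose pred [[236.35013439 217.80753551]] [[277.64073528 231.10124348]] hole [[271.83617109 239.8700674 ]] [[275.08904652 234.95625377]]
```

View pics/c1.png

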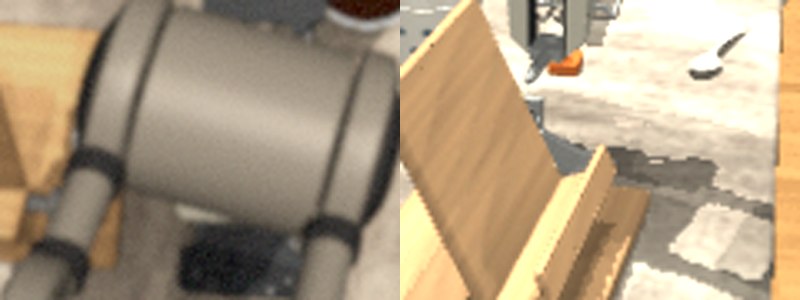

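Side crop: the pin is held level with its nose at about (279,222), as predicted for z=0.08. The fork's top front corner shows at about (283,230). The arm hides the fork in the top view.

```bash
python3 - <<'E'
from h import *
O=H-.012*sx+.144*sy-[0,0,.06]
S=lambda x,y,z:O+x*sx/1e3+y*sy/1e3+np.array([0,0,z/1e3])
for y in(-116,-124,-136,-144): print(y,proj("side",[S(-8,y,80),S(-8,y,60),S(-8,y,40)]).round(1).tolist())
n=H-.023*sy+[-.0005,-.0005,.0195];print("nose",proj("side",[n,n+[0,0,.002],n-[0,0,.002]]).round(1).tolist())
b=cv2.imread("pics/s1.png");c=cv2.resize(b[212:252,262:302],(600,600),interpolation=cv2.INTER_NEAREST)
for k in range(0,40,5):
    cv2.putText(c,str(262+k),(k*15,10),0,.35,(0,0,255));cv2.putText(c,str(212+k),(0,k*15+10),0,.35,(0,0,255))
cv2.imwrite("pics/c2.png",c)
E
```

```text
-116 [[280.1, 233.0], [280.1, 240.8], [280.1, 248.5]]
-124 [[281.0, 231.6], [281.0, 239.4], [281.0, 247.0]]
-136 [[282.3, 229.5], [282.3, 237.2], [282.3, 244.8]]
-144 [[283.2, 228.2], [283.2, 235.9], [283.2, 243.4]]
nose [[277.8, 223.7], [277.8, 223.0], [277.8, 224.5]]
```

View pics/c2.png

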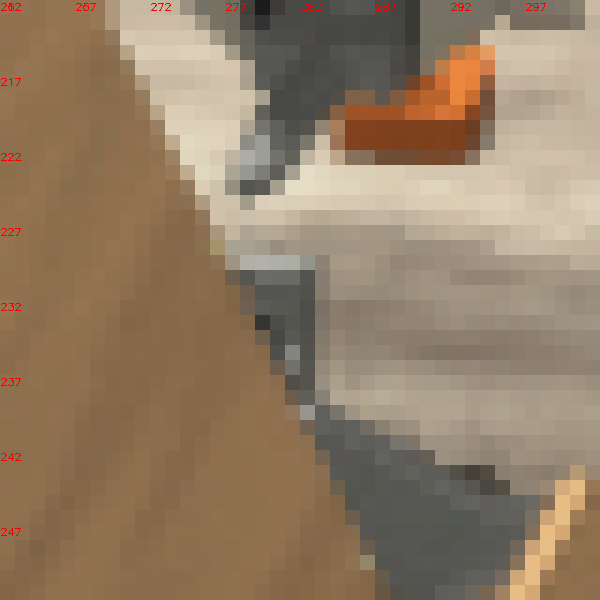

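The nose and ear edges match the predictions within about 0.7 px, which suggests the fork is about 1.5 mm further in stand +x. I'll lower the pin, shift it, and advance in steps while watching the force.

Emit:
move_arm(
  deltas=[
    {"x": 0,"y": 0.0015,"z": 0.0195,"wx": 0,"wy": 0,"wz": 0,"hand": 0},
    {"x": 0,"y": 0.0015,"z": 0.0195,"wx": 0,"wy": 0,"wz": 0,"hand": 0},
    {"x": 0.012,"y": 0.0015,"z": 0.0195,"wx": 0,"wy": 0,"wz": 0,"hand": 0},
    {"x": 0.02,"y": 0.0015,"z": 0.0195,"wx": 0,"wy": 0,"wz": 0,"hand": 0},
    {"x": 0.026,"y": 0.0015,"z": 0.0195,"wx": 0,"wy": 0,"wz": 0,"hand": 0},
    {"x": 0.032,"y": 0.0015,"z": 0.0195,"wx": 0,"wy": 0,"wz": 0,"hand": 0},
    {"x": 0.032,"y": 0.0015,"z": 0.0195,"wx": 0,"wy": 0,"wz": 0,"hand": 0},
  ],
  grip_force=50,
)

```text
time: 4.3
tool_pos: [0.4987, -0.0313, 0.0583]
tool_rot: [3.141, 0.0, 1.484]
contact_force: [-0.2, 0.3, -0.5]
opening: 0.0248
```

Emit:
move_arm(
  deltas=[
    {"x": 0.004,"y": 0,"z": 0,"wx": 0,"wy": 0,"wz": 0,"hand": 0},
    {"x": 0.008,"y": 0,"z": 0,"wx": 0,"wy": 0,"wz": 0,"hand": 0},
    {"x": 0.01,"y": 0,"z": 0,"wx": 0,"wy": 0,"wz": 0,"hand": 0},
    {"x": 0.01,"y": 0,"z": 0,"wx": 0,"wy": 0,"wz": 0,"hand": 0},
  ],
)

```text
time: 4.8
tool_pos: [0.4996, -0.0217, 0.0582]
tool_rot: [-3.142, 0.0, 1.483]
contact_force: [0.3, -0.5, -0.4]
opening: 0.025
```

Emit:
move_arm(
  deltas=[
    {"x": 0.005,"y": 0,"z": 0,"wx": 0,"wy": 0,"wz": 0,"hand": 0},
    {"x": 0.01,"y": 0,"z": 0,"wx": 0,"wy": 0,"wz": 0,"hand": 0},
    {"x": 0.013,"y": 0,"z": 0,"wx": 0,"wy": 0,"wz": 0,"hand": 0},
    {"x": 0.013,"y": 0,"z": 0,"wx": 0,"wy": 0,"wz": 0,"hand": 0},
  ],
)

```text
time: 5.3
tool_pos: [0.5007, -0.0085, 0.0582]
tool_rot: [-3.142, 0.0, 1.484]
contact_force: [-0.2, -0.5, -0.2]
opening: 0.0252
```

```bash
python3 - <<'E'
from h import *
p,r,s=pose(); print(p,s["contact_force"],s["torque"])
a=pic("top","t2.png");b=pic("side","s2.png")
f=lambda im,x,y,w,h:cv2.convertScaleAbs(cv2.resize(im[y:y+h,x:x+w],(400,300),interpolation=cv2.INTER_CUBIC),alpha=1.4)
cv2.imwrite("pics/c3.png",np.hstack([f(a,180,180,120,90),f(b,250,200,60,45)]))
E
```

```text
[ 0.50069071 -0.00854239  0.05819175] [-0.17818535 -0.45069208 -0.23751854] [-0.03749576 -0.10635532  0.01185152]
```

View pics/c3.png

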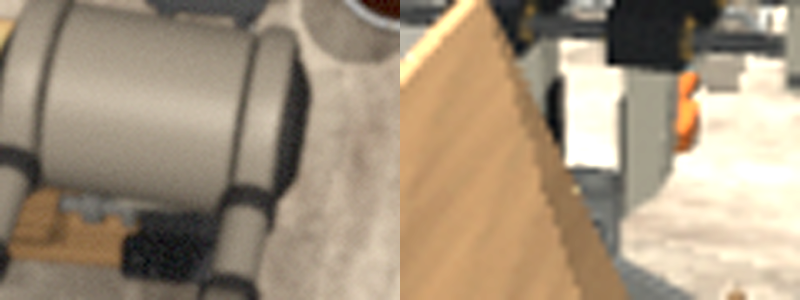

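Side crop: the fingers straddle the fork line, and the pin is hidden behind the fork with no contact force. I'll continue until it is home.

Emit:
move_arm(
  deltas=[
    {"x": 0.005,"y": 0,"z": 0,"wx": 0,"wy": 0,"wz": 0,"hand": 0},
    {"x": 0.01,"y": 0,"z": 0,"wx": 0,"wy": 0,"wz": 0,"hand": 0},
    {"x": 0.015,"y": 0,"z": 0,"wx": 0,"wy": 0,"wz": 0,"hand": 0},
    {"x": 0.018,"y": 0,"z": 0,"wx": 0,"wy": 0,"wz": 0,"hand": 0},
    {"x": 0.018,"y": 0,"z": 0,"wx": 0,"wy": 0,"wz": 0,"hand": 0},
  ],
)

```text
time: 6.02
tool_pos: [0.5023, 0.0094, 0.0582]
tool_rot: [3.142, 0.0, 1.484]
contact_force: [0.4, -0.2, -0.3]
opening: 0.0252
```

Emit:
move_arm(
  deltas=[
    {"x": 0.002,"y": 0,"z": 0,"wx": 0,"wy": 0,"wz": 0,"hand": 0},
    {"x": 0.003,"y": 0,"z": 0,"wx": 0,"wy": 0,"wz": 0,"hand": 0},
    {"x": 0.003,"y": 0,"z": 0,"wx": 0,"wy": 0,"wz": 0,"hand": 0},
  ],
)

```text
time: 6.4
tool_pos: [0.5025, 0.011, 0.0582]
tool_rot: [-3.141, 0.002, 1.483]
contact_force: [-0.8, -5.9, -0.1]
opening: 0.0252
```

Contact comes at y=0.011 against an expected 0.0112, with a 6 N reaction. One firm nudge, then release and rise.

Emit:
move_arm(
  deltas=[
    {"x": 0.002,"y": 0,"z": 0,"wx": 0,"wy": 0,"wz": 0,"hand": 0},
    {"x": 0.002,"y": 0,"z": 0,"wx": 0,"wy": 0,"wz": 0,"hand": 0},
  ],
)

```text
time: 6.65
tool_pos: [0.5025, 0.0112, 0.0583]
tool_rot: [-3.141, 0.005, 1.484]
contact_force: [-2.4, -15.3, -0.1]
opening: 0.0248
```

Emit:
move_arm(
  deltas=[
    {"x": -0.003,"y": 0,"z": 0,"wx": 0,"wy": 0,"wz": 0,"hand": 0.15},
    {"x": -0.003,"y": 0,"z": 0,"wx": 0,"wy": 0,"wz": 0,"hand": 0.5},
    {"x": -0.003,"y": 0,"z": 0,"wx": 0,"wy": 0,"wz": 0,"hand": 0.6},
    {"x": -0.003,"y": 0,"z": 0,"wx": 0,"wy": 0,"wz": 0,"hand": 0.6},
    {"x": -0.003,"y": 0,"z": -0.06,"wx": 0,"wy": 0,"wz": 0,"hand": 0.6},
    {"x": -0.003,"y": 0,"z": -0.12,"wx": 0,"wy": 0,"wz": 0,"hand": 0.6},
    {"x": -0.003,"y": 0,"z": -0.18,"wx": 0,"wy": 0,"wz": 0,"hand": 0.6},
    {"x": -0.003,"y": 0,"z": -0.2,"wx": 0,"wy": 0,"wz": 0,"hand": 0.6},
  ],
)

```text
time: 7.65
tool_pos: [0.5038, 0.0112, 0.2624]
tool_rot: [3.135, 0.0, 1.484]
contact_force: [0.7, 0.6, -0.6]
opening: 0.0549
```

```bash
cat > m3.py <<'E'
from h import *
t=cv2.imread("pics/t0.png"); s=cv2.imread("pics/s0.png")
g=t.astype(int).sum(2)/3
for x in (404,408,415,425,435,445,455,465,475,480,484): print(x,g[194:212,x].astype(int).tolist())
print(g[201,398:412].astype(int),g[200,474:490].astype(int))
c=cv2.resize(s[120:220,265:325],(480,800),interpolation=cv2.INTER_CUBIC)[:600]
d=cv2.resize(t[185:225,385:495],(770,280),interpolation=cv2.INTER_CUBIC)
o=np.zeros((600,800,3),np.uint8); o[:,:320]=cv2.resize(s[120:220,265:318],(320,600),interpolation=cv2.INTER_CUBIC); o[:170,325:795]=cv2.convertScaleAbs(cv2.resize(d,(470,170)),alpha=1.4)
now=pic("top","t3.png"); o[200:560,325:795]=cv2.convertScaleAbs(cv2.resize(now[180:270,150:267],(470,360),interpolation=cv2.INTER_CUBIC),alpha=1.4)
cv2.imwrite("pics/c4.png",o)
E
python3 m3.py
```

```text
404 [109, 114, 111, 91, 70, 61, 60, 58, 45, 37, 31, 39, 42, 59, 69, 78, 77, 89]
408 [106, 114, 125, 140, 153, 158, 154, 140, 108, 66, 42, 38, 44, 55, 73, 77, 78, 82]
415 [109, 114, 125, 142, 153, 156, 155, 143, 111, 67, 43, 40, 45, 57, 72, 76, 82, 87]
425 [80, 81, 98, 133, 151, 155, 152, 142, 112, 70, 41, 41, 45, 57, 70, 74, 67, 66]
435 [119, 120, 123, 139, 153, 155, 151, 133, 100, 60, 43, 41, 47, 64, 73, 76, 72, 79]
445 [123, 121, 122, 141, 153, 155, 153, 138, 103, 61, 40, 44, 44, 71, 96, 111, 117, 111]
455 [133, 128, 128, 141, 152, 155, 153, 139, 105, 61, 45, 68, 103, 127, 135, 133, 135, 135]
465 [142, 137, 134, 142, 150, 153, 151, 136, 102, 69, 78, 111, 128, 129, 129, 126, 128, 126]
475 [139, 135, 130, 142, 150, 153, 149, 137, 104, 75, 76, 88, 97, 101, 102, 98, 93, 93]
480 [136, 134, 134, 142, 152, 155, 150, 134, 111, 107, 110, 116, 118, 119, 117, 118, 115, 116]
484 [142, 142, 143, 138, 130, 127, 128, 126, 121, 115, 115, 115, 121, 119, 116, 114, 113, 115]
[ 36  31  28  34  39  38  58  89 126 139 140 140 139 139] [150 149 150 149 150 151 150 150 148 141 128 119 116 117 118 117]
```

View pics/c4.png

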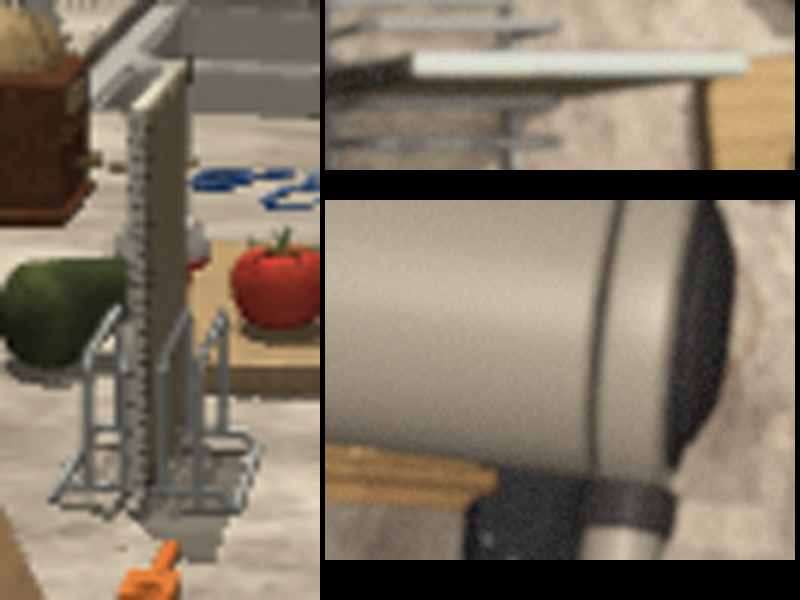

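Crop: the notebook's top strip runs from about (405,199.5) to (483,199.5). In the side view the spiral edge runs from about (288,137) at the top to (288,204) at the bottom. The arm still hides the fork.

```bash
python3 - <<'E'
from h import *
W=plane("top",[[405.3,199.5],[483.5,199.5],[405.3,197],[405.3,202.2],[483.5,197],[483.5,202.2]],.224);print(W)
o,d=ray("side",[[288.2,138],[288.2,204]])
y=W[0][1]; print(o+d*((y-o[1])/d[:,1])[:,None])
t=cv2.imread("pics/t0.png");g=t.astype(np.float32).sum(2)/3
# bottom-edge strip slope: subpixel crossing of lower edge
L=[];
for x in range(408,482,2):
    col=g[198:206,x]; L.append((x,198+np.nonzero(col<110)[0][0]-(110-col[np.nonzero(col<110)[0][0]])/(col[np.nonzero(col<110)[0][0]-1]-col[np.nonzero(col<110)[0][0]])))
Q=plane("top",L,.224)[:,:2];k=np.polyfit(Q[:,1],Q[:,0],1);print("front edge slope dx/dy",k, "deg",np.degrees(np.arctan(k[0])))
# rack rails yaw
print(delta([.45,-.25,.33],D(np.pi/2)),pose()[2]["qpos"])
print("mug/lemon",plane("top",[[300,168]],.09),plane("top",[[262,166]],.025))
E
```

```text
[[ 0.52797845 -0.32318035  0.224     ]
 [ 0.52714597 -0.46950378  0.224     ]
 [ 0.53263635 -0.32327564  0.224     ]
 [ 0.52295087 -0.32307735  0.224     ]
 [ 0.53181557 -0.46964077  0.224     ]
 [ 0.52210576 -0.46935566  0.224     ]]
[[ 0.52730144 -0.32318035  0.22160716]
 [ 0.52659095 -0.32318035  0.00655155]]
front edge slope dx/dy [0.00394523 0.52462426] deg 0.22604399170725747
(array([-0.2649, -0.0306, -0.0668]), array([ 0.48,  0.04, -4.99])) [-1.29951149e-01  2.71559403e-01  1.52174650e+00  5.23914029e-05
  1.33985513e+00 -4.28314007e-02]
mug/lemon [[ 0.606542   -0.13497276  0.09      ]] [[ 0.62066873 -0.05079838  0.025     ]]
```

```bash
python3 - <<'E'
from h import *
print(delta([.5276,-.3965,.262],D(np.pi/2)))
E
```

```text
(array([-0.4041,  0.0588,  0.002 ]), array([ 0.48,  0.04, -4.99]))
```

Emit:
move_arm(
  deltas=[
    {"x": -0.06,"y": 0.008,"z": 0,"wx": 0,"wy": 0,"wz": 0,"hand": 0.6},
    {"x": -0.12,"y": 0.017,"z": 0,"wx": 0,"wy": 0,"wz": -2,"hand": 0.6},
    {"x": -0.18,"y": 0.026,"z": 0,"wx": 0,"wy": 0,"wz": -5,"hand": 0.6},
    {"x": -0.24,"y": 0.035,"z": 0,"wx": 0,"wy": 0,"wz": -5,"hand": 0.6},
    {"x": -0.3,"y": 0.044,"z": 0,"wx": 0,"wy": 0,"wz": -5,"hand": 0.6},
    {"x": -0.36,"y": 0.053,"z": 0,"wx": 0,"wy": 0,"wz": -5,"hand": 0.6},
    {"x": -0.404,"y": 0.0588,"z": 0,"wx": 0,"wy": 0,"wz": -5,"hand": 0.6},
    {"x": -0.404,"y": 0.0588,"z": 0,"wx": 0,"wy": 0,"wz": -5,"hand": 0.6},
  ],
)

```text
time: 8.7
tool_pos: [0.5247, -0.3993, 0.2555]
tool_rot: [-3.139, -0.001, 1.567]
contact_force: [-0.6, 0.5, -0.6]
opening: 0.0549
```

```bash
cat > m4.py <<'E'
from h import *
print(delta([.5276,-.3965,.194],D(np.pi/2)),pose()[2]["qpos"])
t=pic("top","t4.png");s=pic("side","s4.png")
f=lambda im,x,y,w,h:cv2.convertScaleAbs(cv2.resize(im[y:y+h,x:x+w],(400,600),interpolation=cv2.INTER_CUBIC),alpha=1.3)
o=np.zeros((600,800,3),np.uint8);o[:300,:]=cv2.convertScaleAbs(cv2.resize(t[180:270,100:250],(800,300),interpolation=cv2.INTER_CUBIC),alpha=1.4)
o[300:]=cv2.resize(s[190:320,205:365],(800,300),interpolation=cv2.INTER_CUBIC)
cv2.imwrite("pics/c5.png",o)
E
python3 m4.py
```

```text
(array([0.0027, 0.0031, 0.0615]), array([-0.13, -0.09, -0.23])) [-7.66407159e-01  5.85992596e-01  1.04974438e+00 -4.63601049e-04
  1.50850097e+00 -7.62328861e-01]
```

View pics/c5.png

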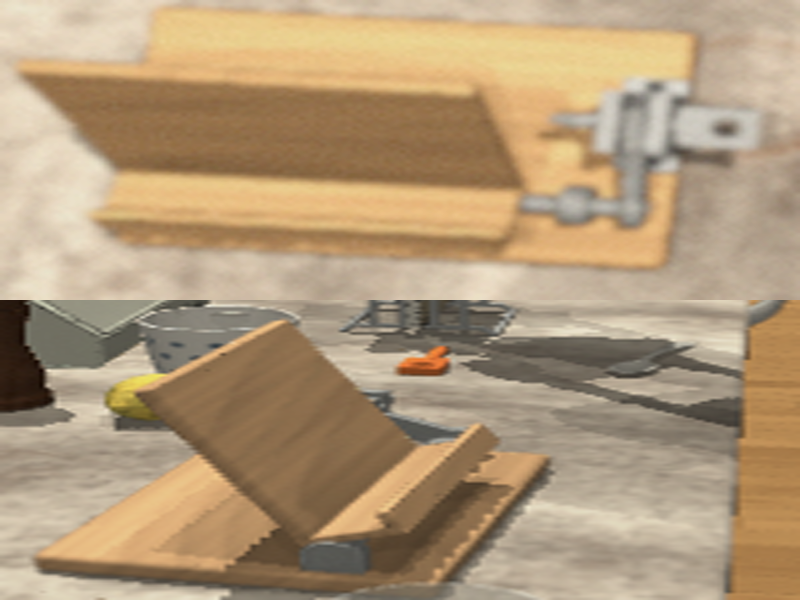

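The pin is home: in the top view its head sits against the outer ear at about (233,218) and the nose shows through the inner ear at about (206,216). Now settle over the notebook.

Emit:
move_arm(
  deltas=[
    {"x": 0,"y": 0,"z": 0,"wx": 0,"wy": 0,"wz": 0,"hand": 0.6},
    {"x": 0,"y": 0,"z": 0,"wx": 0,"wy": 0,"wz": 0,"hand": 0.6},
  ],
)

```text
time: 9.05
tool_pos: [0.5261, -0.3952, 0.2587]
tool_rot: [3.141, 0.0, 1.572]
contact_force: [-0.4, 0.1, -0.2]
opening: 0.0553
```

```bash
python3 - <<'E'
from h import *
print(delta([.5276,-.3965,.194],D(np.pi/2)),pose()[0])
# ledge corner & geometry: rest face bottom line, top view; lip ends, from c5 pixel picks
px=lambda x,y:(100+x*150/800,180+y*90/300)
for nm,p in dict(restTopL=(20,68),restTopR=(474,93),cornerL=(120,172),cornerR=(520,190),lipL=(95,215),lipR=(505,238)).items(): print(nm,px(*p))
E
```

```text
(array([-0.0013,  0.0015,  0.0647]), array([0.02, 0.01, 0.08])) [ 0.52611341 -0.39521036  0.25870671]
restTopL (103.75, 200.4)
restTopR (188.875, 207.9)
cornerL (122.5, 231.6)
cornerR (197.5, 237.0)
lipL (117.8125, 244.5)
lipR (194.6875, 251.4)
```

Emit:
move_arm(
  deltas=[
    {"x": 0,"y": 0.0012,"z": 0.03,"wx": 0,"wy": 0,"wz": 0,"hand": 0.6},
    {"x": 0,"y": 0.0012,"z": 0.055,"wx": 0,"wy": 0,"wz": 0,"hand": 0.6},
    {"x": 0,"y": 0.0012,"z": 0.064,"wx": 0,"wy": 0,"wz": 0,"hand": 0.6},
    {"x": 0,"y": 0.0012,"z": 0.064,"wx": 0,"wy": 0,"wz": 0,"hand": 0.6},
    {"x": 0,"y": 0.0012,"z": 0.064,"wx": 0,"wy": 0,"wz": 0,"hand": 0.0},
    {"x": 0,"y": 0.0012,"z": 0.064,"wx": 0,"wy": 0,"wz": 0,"hand": 0.0},
    {"x": 0,"y": 0.0012,"z": 0.064,"wx": 0,"wy": 0,"wz": 0,"hand": 0.0},
    {"x": 0,"y": 0.0012,"z": 0.064,"wx": 0,"wy": 0,"wz": 0,"hand": 0.0},
  ],
  grip_force=40,
)

```text
time: 10.05
tool_pos: [0.5269, -0.3966, 0.1945]
tool_rot: [3.141, 0.0, 1.57]
contact_force: [-0.2, -0.6, 0.6]
opening: 0.0197
```

Emit:
move_arm(
  deltas=[
    {"x": 0,"y": 0,"z": 0,"wx": 0,"wy": 0,"wz": 0,"hand": 0},
    {"x": 0,"y": 0,"z": 0,"wx": 0,"wy": 0,"wz": 0,"hand": 0},
  ],
)

```text
time: 10.3
tool_pos: [0.5266, -0.3965, 0.1943]
tool_rot: [-3.141, 0.0, 1.57]
contact_force: [-0.4, 0.3, 0.6]
opening: 0.009
```

Emit:
move_arm(
  deltas=[
    {"x": 0,"y": 0,"z": -0.02,"wx": 0,"wy": 0,"wz": 0,"hand": 0},
    {"x": 0,"y": 0,"z": -0.045,"wx": 0,"wy": 0,"wz": 0,"hand": 0},
    {"x": 0,"y": 0,"z": -0.08,"wx": 0,"wy": 0,"wz": 0,"hand": 0},
    {"x": 0,"y": 0,"z": -0.115,"wx": 0,"wy": 0,"wz": 0,"hand": 0},
    {"x": 0,"y": 0,"z": -0.15,"wx": 0,"wy": 0,"wz": 0,"hand": 0},
    {"x": 0,"y": 0,"z": -0.16,"wx": 0,"wy": 0,"wz": 0,"hand": 0},
    {"x": 0,"y": 0,"z": -0.16,"wx": 0,"wy": 0,"wz": 0,"hand": 0},
    {"x": 0,"y": 0,"z": -0.16,"wx": 0,"wy": 0,"wz": 0,"hand": 0},
  ],
)

```text
time: 11.3
tool_pos: [0.5266, -0.3962, 0.352]
tool_rot: [-3.139, -0.002, 1.57]
contact_force: [0.4, 0.5, -2.4]
opening: 0.0094
```

```bash
cat > m5.py <<'E'
from h import *
O=H-.012*sx+.144*sy-[0,0,.06]
st=lambda X:np.array([(X-O)@sx,(X-O)@sy,X[2]])*1e3
S=lambda a,b:(205+a*.2,190+(b-300)*130/300); T=lambda a,b:(100+a*150/800,180+b*.3)
for nm,a,b in [("cornerL",(315,535),(120,172)),("cornerR",(418,450),(520,190)),("restTopL",(150,395),(20,68)),("restTopR",(282,323),(474,93)),("lipR",(487,430),(505,238))]:
    X,e=tri(S(*a),T(*b)); print(nm,st(X).round(1),"gap mm",(e*1e3).round(1))
# top-view views at assumed heights
for z in(.04,.05,.06): print(z,[st(q).round(0).tolist() for q in plane("top",[T(120,172),T(520,190),T(95,215),T(505,238)],z)])
s=cv2.imread("pics/s4.png");c=cv2.resize(s[225:300,225:310],(800,706),interpolation=cv2.INTER_CUBIC);c=cv2.resize(s[225:300,225:310],(680,600),interpolation=cv2.INTER_CUBIC)
for k in range(0,85,10): cv2.putText(c,str(225+k),(k*8,12),0,.4,(0,0,255));cv2.putText(c,str(225+k),(0,k*8+5),0,.4,(0,0,255))
cv2.imwrite("pics/c6.png",c); print(pose()[0],pose()[2]["tool_rot"],pose()[2]["contact_force"],pose()[2]["opening"])
E
python3 m5.py
```

```text
cornerL [-38.1  82.2  49.6] gap mm 0.8
cornerR [-37.1 -82.7  43.8] gap mm 0.7
restTopL [ 22.7  83.1 168.9] gap mm 0.2
restTopR [ 23.1 -82.7 170. ] gap mm 3.0
lipR [-68.1 -83.9  68.9] gap mm 0.6
0.04 [[-39.0, 85.0, 40.0], [-38.0, -82.0, 40.0], [-68.0, 93.0, 40.0], [-70.0, -79.0, 40.0]]
0.05 [[-39.0, 82.0, 50.0], [-37.0, -84.0, 50.0], [-68.0, 89.0, 50.0], [-70.0, -81.0, 50.0]]
0.06 [[-38.0, 78.0, 60.0], [-37.0, -86.0, 60.0], [-67.0, 86.0, 60.0], [-69.0, -82.0, 60.0]]
[ 0.52658801 -0.39621895  0.35201547] [-3.13897502e+00 -2.43236712e-03  1.57046820e+00] [ 0.39414639  0.52322445 -2.36989912] 0.009377323713016908
```

View pics/c6.png

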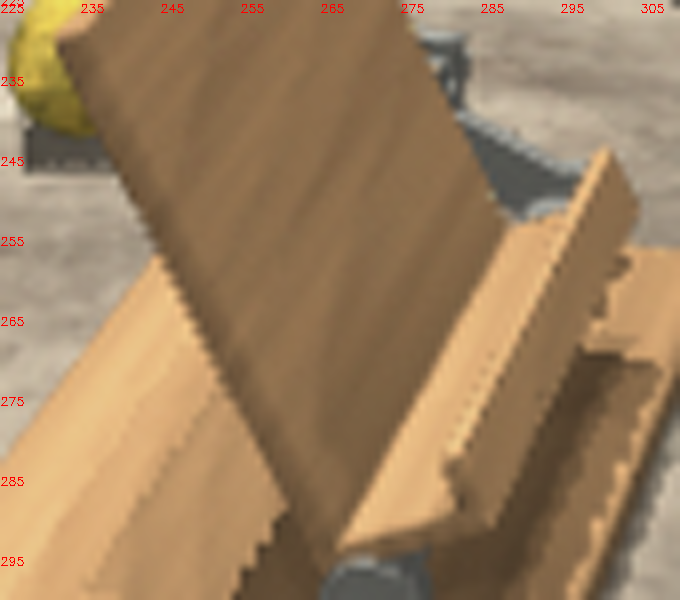

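Corner line: stand (-37, ±83, about 46) mm; rest top (23, ±83, 169) mm. The slope length is 137 mm (140 given) and the tilt 0.458 (0.436 given), so this is consistent. Next, check the kettle's clearance and compute the placing poses.

```bash
cat >> h.py <<'E'
O=H-.012*sx+.144*sy-[0,0,.06]; TH=.436
C=O-.037*sx+[0,0,.046]
sl=np.sin(TH)*sx+np.array([0,0,np.cos(TH)]); nn=np.cos(TH)*sx-np.array([0,0,np.sin(TH)])
RT=Ro.from_euler("z",YS)*Ro.from_euler("y",TH)*D(np.pi/2)
def TP(h,gap,y=0): return C+sl*(.178+h)-nn*(.005+gap)+sy*y
E
python3 - <<'E'
from h import *
print("C",C,"pre",TP(.1,.02),"fin",TP(0,.003))
# kettle: lid centre top(208,48) side(148,160); front spout
for a,b in [((148,160),(208,48)),((203,182),(271,110))]: print(tri(a,b))
print("kettle near rim top px (240,95) at z .1,.2:",plane("top",[[235,115]],.05),plane("top",[[240,95]],.18))
T=TP(0,.003)
for k in(.066,.15,.22): print(k,T+sl*k+nn*.095)
print("wp1 (no tilt)",delta([.5,-.05,.352],D(np.pi/2+YS)))
print("held book in side: pred top/bot of +y edge",proj("side",[[.5266,-.323,.382],[.5266,-.323,.174]]))
s=pic("side","s6.png")
E
```

```text
C [0.46634184 0.17582388 0.046     ] pre [0.56072398 0.16756333 0.30855052] fin [0.53400403 0.16990192 0.21072631]
(array([0.80640817, 0.03966887, 0.23646505]), np.float64(0.0049336300360465855))
(array([ 0.71583496, -0.07402795,  0.15006267]), np.float64(0.002335197033744921))
kettle near rim top px (240,95) at z .1,.2: [[0.73307204 0.00876565 0.05      ]] [[ 0.73867352 -0.01329593  0.18      ]]
0.066 [0.64755545 0.15996362 0.23043177]
0.15 [0.68289499 0.15687062 0.30657342]
0.22 [0.71234461 0.15429312 0.37002479]
wp1 (no tilt) (array([ 0.3462, -0.0267,  0.0009]), array([-0.16, -0.13,  4.98]))
held book in side: pred top/bot of +y edge [[288.58060177  83.74333446]
 [288.3680431  153.28773448]]
```

Emit:
move_arm(
  deltas=[
    {"x": 0.03,"y": -0.002,"z": 0,"wx": 0,"wy": 0,"wz": 0,"hand": 0},
    {"x": 0.075,"y": -0.006,"z": 0,"wx": 0,"wy": 0,"wz": 0,"hand": 0},
    {"x": 0.125,"y": -0.01,"z": 0,"wx": 0,"wy": 0,"wz": 1,"hand": 0},
    {"x": 0.175,"y": -0.014,"z": 0,"wx": 0,"wy": 0,"wz": 2,"hand": 0},
    {"x": 0.225,"y": -0.018,"z": 0,"wx": 0,"wy": 0,"wz": 3,"hand": 0},
    {"x": 0.275,"y": -0.022,"z": 0,"wx": 0,"wy": 0,"wz": 4,"hand": 0},
    {"x": 0.32,"y": -0.025,"z": 0,"wx": 0,"wy": 0,"wz": 5,"hand": 0},
    {"x": 0.346,"y": -0.027,"z": 0,"wx": 0,"wy": 0,"wz": 5,"hand": 0},
  ],
)

```text
time: 12.35
tool_pos: [0.4993, -0.0483, 0.3535]
tool_rot: [-3.14, -0.001, 1.485]
contact_force: [-1.5, -0.2, -2.8]
opening: 0.0091
```

```bash
python3 - <<'E'
from h import *
print(pose()[0],pose()[2]["opening"])
print("tilt to pre, y -.12:",delta(TP(.12,.04,-.12),RT), "and pre:",delta(TP(.1,.02),RT))
E
```

```text
[ 0.499255   -0.04826344  0.35346983] 0.00914549875552473
tilt to pre, y -.12: (array([0.1003, 0.0329, 0.0184]), array([ 2.49e+01, -1.00e-02,  8.00e-02])) and pre: (array([0.2203, 0.0428, 0.045 ]), array([ 2.49e+01, -1.00e-02,  8.00e-02]))
```

Emit:
move_arm(
  deltas=[
    {"x": 0.02,"y": 0.008,"z": 0.004,"wx": 5,"wy": 0,"wz": 0,"hand": 0},
    {"x": 0.045,"y": 0.016,"z": 0.008,"wx": 11,"wy": 0,"wz": 0,"hand": 0},
    {"x": 0.075,"y": 0.025,"z": 0.012,"wx": 17,"wy": 0,"wz": 0,"hand": 0},
    {"x": 0.1,"y": 0.033,"z": 0.018,"wx": 22,"wy": 0,"wz": 0,"hand": 0},
    {"x": 0.14,"y": 0.036,"z": 0.025,"wx": 25,"wy": 0,"wz": 0,"hand": 0},
    {"x": 0.18,"y": 0.04,"z": 0.033,"wx": 25,"wy": 0,"wz": 0,"hand": 0},
    {"x": 0.22,"y": 0.043,"z": 0.045,"wx": 25,"wy": 0,"wz": 0,"hand": 0},
    {"x": 0.22,"y": 0.043,"z": 0.045,"wx": 25,"wy": 0,"wz": 0,"hand": 0},
  ],
)

```text
time: 13.35
tool_pos: [0.5616, 0.1676, 0.3065]
tool_rot: [-2.702, 0.0, 1.487]
contact_force: [-0.7, -0.9, -2.5]
opening: 0.0087
```

```bash
python3 - <<'E'
from h import *
p,r,s=pose();print(p,s["tool_rot"],s["opening"],s["contact_force"],s["qpos"])
print("to h.02 gap6",delta(TP(.02,.006),RT))
b=pic("side","s7.png"); 
for q in [TP(.1,.02)-.178*sl+.075*sy, TP(.1,.02)+.03*sl+.075*sy]: cv2.circle(b,tuple(int(v) for v in proj("side",q)[0].round()),2,(0,0,255),-1)
cv2.imwrite("pics/c7.png",cv2.resize(b[60:330,150:420],(600,600),interpolation=cv2.INTER_CUBIC))
E
```

```text
[0.56164178 0.16757882 0.30650607] [-2.70157883e+00  2.15428342e-04  1.48704518e+00] 0.00874377696402464 [-0.73137468 -0.92640808 -2.50045335] [0.11349968 0.70416775 0.78243234 0.09583139 2.08556901 0.22626016]
to h.02 gap6 (array([-0.    ,  0.0126,  0.0785]), array([-0.23,  0.1 ,  0.18]))
```

View pics/c7.png

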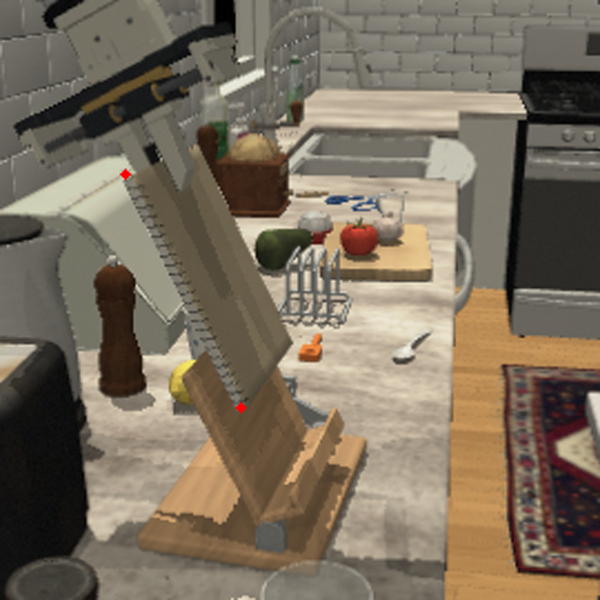

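The held notebook's corners match the predicted dots, and it is parallel to the rest. Now lower it along the slope.

Emit:
move_arm(
  deltas=[
    {"x": 0,"y": 0.001,"z": 0.015,"wx": 0,"wy": 0,"wz": 0,"hand": 0},
    {"x": 0,"y": 0.003,"z": 0.03,"wx": 0,"wy": 0,"wz": 0,"hand": 0},
    {"x": 0,"y": 0.005,"z": 0.045,"wx": 0,"wy": 0,"wz": 0,"hand": 0},
    {"x": 0,"y": 0.007,"z": 0.06,"wx": 0,"wy": 0,"wz": 0,"hand": 0},
    {"x": 0,"y": 0.01,"z": 0.072,"wx": 0,"wy": 0,"wz": 0,"hand": 0},
    {"x": 0,"y": 0.0125,"z": 0.079,"wx": 0,"wy": 0,"wz": 0,"hand": 0},
    {"x": 0,"y": 0.0125,"z": 0.079,"wx": 0,"wy": 0,"wz": 0,"hand": 0},
  ],
)

```text
time: 14.28
tool_pos: [0.5401, 0.1665, 0.232]
tool_rot: [-2.705, 0.0, 1.483]
contact_force: [0.0, 0.2, -2.0]
opening: 0.009
```

```bash
python3 - <<'E'
from h import *
p,r,s=pose();print(p,s["tool_rot"],s["opening"],s["contact_force"],r.inv().apply(s["contact_force"]))
print("to h0 gap3",delta(TP(0,.003),RT))
E
```

```text
[0.54010292 0.16650231 0.23197114] [-2.70466775e+00  3.25259116e-04  1.48282914e+00] 0.009022370564489821 [ 0.02680324  0.20821587 -2.01380464] [0.21042054 0.85974038 1.82100276]
to h0 gap3 (array([0.0029, 0.0032, 0.0219]), array([-0.05,  0.  , -0.04]))
```

Emit:
move_arm(
  deltas=[
    {"x": 0.002,"y": 0.001,"z": 0.007,"wx": 0,"wy": 0,"wz": 0,"hand": 0},
    {"x": 0.003,"y": 0.002,"z": 0.013,"wx": 0,"wy": 0,"wz": 0,"hand": 0},
    {"x": 0.003,"y": 0.003,"z": 0.017,"wx": 0,"wy": 0,"wz": 0,"hand": 0},
    {"x": 0.003,"y": 0.003,"z": 0.017,"wx": 0,"wy": 0,"wz": 0,"hand": 0},
  ],
)

```text
time: 14.78
tool_pos: [0.536, 0.1703, 0.2157]
tool_rot: [-2.706, -0.0, 1.483]
contact_force: [1.4, 0.8, -0.4]
opening: 0.0089
```

Emit:
move_arm(
  deltas=[
    {"x": 0,"y": 0,"z": 0.002,"wx": 0,"wy": 0,"wz": 0,"hand": 0},
    {"x": 0,"y": 0,"z": 0.003,"wx": 0,"wy": 0,"wz": 0,"hand": 0},
    {"x": 0,"y": 0,"z": 0.003,"wx": 0,"wy": 0,"wz": 0,"hand": 0},
  ],
)

```text
time: 15.15
tool_pos: [0.5359, 0.1704, 0.2157]
tool_rot: [-2.711, -0.001, 1.483]
contact_force: [6.0, 0.1, 13.3]
opening: 0.009
```

Contact comes at about 14 N, directed straight along the ledge normal and 5 mm above the estimate, while the gap to the rest is about 3 mm. So it is on the ledge, well behind the lip. Ease off, press gently against the rest, and release.

Emit:
move_arm(
  deltas=[
    {"x": 0,"y": 0.001,"z": -0.003,"wx": 0,"wy": 0,"wz": 0,"hand": 0},
    {"x": 0,"y": 0.003,"z": -0.003,"wx": 0,"wy": 0,"wz": 0,"hand": 0},
    {"x": 0,"y": 0.004,"z": -0.003,"wx": 0,"wy": 0,"wz": 0,"hand": 0},
    {"x": 0,"y": 0.004,"z": -0.003,"wx": 0,"wy": 0,"wz": 0,"hand": 0},
  ],
)

```text
time: 15.65
tool_pos: [0.539, 0.17, 0.2143]
tool_rot: [-2.704, -0.0, 1.483]
contact_force: [0.1, 1.1, 4.8]
opening: 0.0091
```

```bash
python3 - <<'E'
from h import *
p,r,s=pose();f=r.inv().apply(s["contact_force"]);v=p-C;print(p,f,"h,gap mm",(v@sl-.178)*1e3,(-(v@nn)-.005)*1e3)
b=pic("side","s8.png");t=pic("top","t8.png")
cv2.imwrite("pics/c8.png",cv2.resize(b[180:310,220:350],(600,600),interpolation=cv2.INTER_CUBIC))
E
```

```text
[0.53903633 0.17003767 0.21425803] [ 1.07810343 -2.06258523 -4.37315878] h,gap mm 5.3134538410405385 -0.04191227789448592
```

View pics/c8.png

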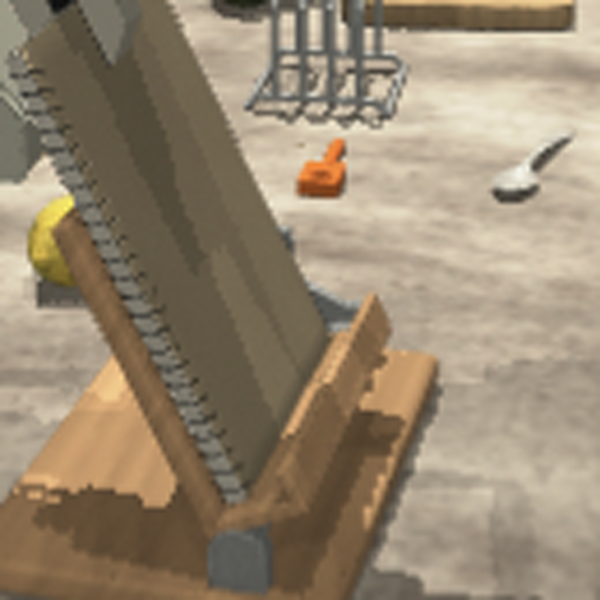

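Crop: the notebook sits on the ledge behind the lip, flat along the rest with its bottom edge at about (270,287). Release and withdraw along the slope.

Emit:
move_arm(
  deltas=[
    {"x": 0,"y": 0,"z": 0,"wx": 0,"wy": 0,"wz": 0,"hand": 0.2},
    {"x": 0,"y": 0,"z": 0,"wx": 0,"wy": 0,"wz": 0,"hand": 0.35},
    {"x": 0,"y": 0,"z": 0,"wx": 0,"wy": 0,"wz": 0,"hand": 0.5},
    {"x": 0,"y": 0,"z": 0,"wx": 0,"wy": 0,"wz": 0,"hand": 0.5},
    {"x": 0,"y": 0,"z": -0.02,"wx": 0,"wy": 0,"wz": 0,"hand": 0.5},
    {"x": 0,"y": 0,"z": -0.05,"wx": 0,"wy": 0,"wz": 0,"hand": 0.5},
    {"x": 0,"y": 0,"z": -0.09,"wx": 0,"wy": 0,"wz": 0,"hand": 0.5},
    {"x": 0,"y": 0,"z": -0.09,"wx": 0,"wy": 0,"wz": 0,"hand": 0.5},
  ],
)

```text
time: 16.75
tool_pos: [0.5789, 0.1664, 0.2978]
tool_rot: [-2.711, -0.001, 1.483]
contact_force: [-0.5, -0.3, -0.5]
opening: 0.0458
```

Emit:
move_arm(
  deltas=[
    {"x": -0.05,"y": 0,"z": -0.02,"wx": 0,"wy": 0,"wz": 0,"hand": 0.5},
    {"x": -0.11,"y": 0,"z": -0.02,"wx": 0,"wy": 0,"wz": 0,"hand": 0.5},
    {"x": -0.17,"y": 0,"z": -0.02,"wx": -6,"wy": 0,"wz": 0,"hand": 0.5},
    {"x": -0.23,"y": 0,"z": -0.02,"wx": -14,"wy": 0,"wz": 0,"hand": 0.5},
    {"x": -0.29,"y": 0,"z": -0.02,"wx": -22,"wy": 0,"wz": 0,"hand": 0.5},
    {"x": -0.35,"y": 0,"z": -0.02,"wx": -25,"wy": 0,"wz": 0,"hand": 0.5},
    {"x": -0.38,"y": 0,"z": -0.02,"wx": -25,"wy": 0,"wz": 0,"hand": 0.5},
    {"x": -0.38,"y": 0,"z": -0.02,"wx": -25,"wy": 0,"wz": 0,"hand": 0.5},
  ],
)

```text
time: 17.75
tool_pos: [0.5514, -0.2146, 0.3125]
tool_rot: [-3.14, -0.0, 1.48]
contact_force: [-0.2, 1.0, -0.0]
opening: 0.0462
```

```bash
python3 - <<'E'
from h import *
p,r,s=pose();print(p,s["contact_force"],s["opening"],s["time"])
b=pic("side","s9.png");t=pic("top","t9.png")
o=np.vstack([cv2.convertScaleAbs(cv2.resize(t[160:270,95:315],(600,300),interpolation=cv2.INTER_CUBIC),alpha=1.4),cv2.resize(b[190:310,200:380],(600,300),interpolation=cv2.INTER_CUBIC)])
cv2.imwrite("pics/c9.png",o)
# expected notebook corners, top view
for y in(.075,-.075): print(proj("top",[C+.208*sl+y*sy, C+y*sy]).round(1).tolist())
t0=cv2.imread("pics/t0.png")
for nm,(x,y,w,h) in dict(mug=(277,148,50,42),lemon=(246,152,32,28)).items(): print(nm,cv2.phaseCorrelate(*(cv2.cvtColor(i[y:y+h,x:x+w],6).astype(np.float32) for i in(t0,t))))
E
```

```text
[ 0.55139213 -0.21458111  0.31254034] [-0.18658899  1.04719419 -0.02675589] 0.04619307996700167 17.75
[[95.7, 182.9], [126.3, 231.2]]
[[178.8, 189.8], [193.9, 236.5]]
mug ((-0.1366577142605685, 0.5165979502454796), 0.8471894421047634)
lemon ((0.02241222763153594, 0.021729921230990712), 1.0060566306114196)
```

View pics/c9.png

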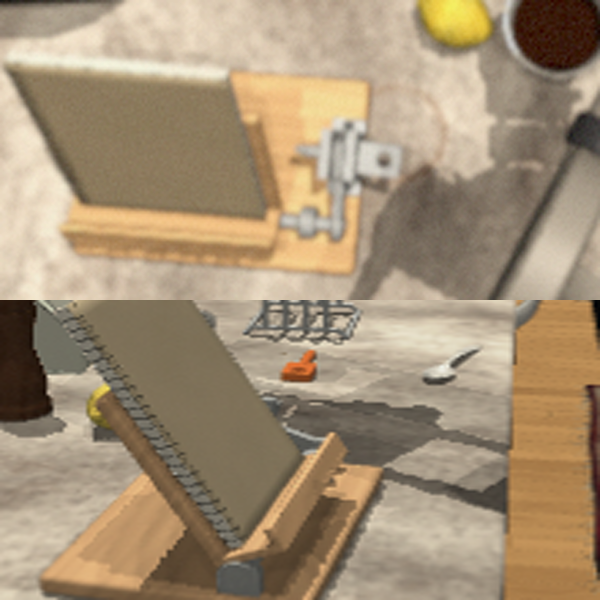

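The notebook leans flat on the rest in the middle of the ledge, with its top corners at (98,181) and (180,186) against the predicted (96,183) and (179,190). The pin is still home, and the mug and lemon haven't moved.

```bash
python3 -c "
from cell import robot; print(robot.hand_in())"
```

```text
the job is handed in; nothing more can be done
None
```

I locked the rest with the pin, then set the notebook on the ledge against it and handed the job in at about 18 s; no verdict came back.

- **Pin:** I pushed the grey pin through the fork and lug. It stopped 0.2 mm from the computed home position, with a 15 N reaction at the end. Both later top views show its head against the outer ear and its nose out beyond the inner ear.
- **Notebook:** I lifted it out of the rack, tilted it to match the rest, and lowered it until it touched the ledge. I pressed it lightly back against the rest before letting go. The last pictures show it flat on the rest, behind the lip and near the middle. Its top corners were within 2 to 4 px of the prediction.
- **Rest of the scene:** the mug and lemon moved by less than 1 px in the top view. The orange look-alike is where it was, and the gripper is clear with no contact force.
- **Disagreements:**
  - The notebook met the ledge about 5 mm higher than my estimate of the ledge height.
  - The fork looked about 1.5 mm off in the side view, so I shifted the pin before inserting it.
  - I did not measure the rest angle after placing; it looked upright in the pictures.

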